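# Check the spring sleeve of the blue air coupler at the packing bench

## Task

The blue air coupler on the packing bench is due its check before the stapler is plugged in: pull its blue sleeve fully back against the spring, away from the open nose, hold it there for a moment, then let go of it there so that it snaps forward on its own and sits fully home. Leave the sleeves of the orange and green couplers alone.

Things in the scene. Friction and masses are not known exactly. Their poses are not given: they have to be found in the camera images.
- blue_mid (a point): Centre of the blue sleeve, on the level coupler's axis, 90 mm above the bench; moves with the sleeve. x: level, from the open steel nose to the grey riser block, the way it is pulled back; z up. Sleeve 36 mm in diameter, 56 long (x -28 to 28 mm), its rear 8 mm a collar 46 in diameter. Fixed: nose 29 in diameter, 19 long, ahead of it; riser 52 wide, top 115 mm high, 39 behind it. Free beside and above.
- blue_sleeve (a joint): Sliding sleeve of the blue coupler: 0 = fully forward at rest, grows in m as it is pulled back away from the nose, stop at 0.024. A spring pushes it forward with 5 N at 0, rising to 8 N at the stop, and it slides with light damping: let go, it is home in about 0.15 s. Couplers are bolted to the bench, three alike 170 to 330 mm apart sideways, in any order.
- orange_sleeve (a joint): Sliding sleeve of the orange coupler: 0 = fully forward at rest, grows in m as it is pulled back away from the nose, stop at 0.024. Same build and spring; a bystander, to be left alone.
- green_sleeve (a joint): Sliding sleeve of the green coupler: 0 = fully forward at rest, grows in m as it is pulled back away from the nose, stop at 0.024. Same build and spring; a bystander, to be left alone.
Things that resemble listed ones, but are neither listed nor needed, are in the scene too. Leave any pink or red look-alike of the part that bears blue_mid alone. What is shaped like the part that bears green_sleeve but yellow is not meant.

How it is judged:
On the way, in this order (a step that is already met when the one before it is completed fails the run):
1. the blue sleeve is pulled back at least 17 of its 24 mm and held there for 0.2 s (value of joint blue_sleeve above 0.017 m), for 0.2 s.
2. let go while still back, the blue sleeve runs forward on its own with the fingers off it (value of joint blue_sleeve above 0.003 m and velocity of joint blue_sleeve below -0.06 m/s and contact force between the fingers and blue_sleeve below 0.2 N).
At the end, for the whole second after the job is handed in: the blue sleeve is fully forward (within 2 mm) and at rest, and the orange and green sleeves are fully forward (within 2 mm) (value of joint each of blue_sleeve, orange_sleeve, green_sleeve below 0.002 m and velocity of joint blue_sleeve between -0.01 and 0.01 m/s); the robot touches nothing.
It fails at once if the orange sleeve is pulled back by more than 5 mm (value of joint orange_sleeve above 0.005 m).
It fails at once if the green sleeve is pulled back by more than 5 mm (value of joint green_sleeve above 0.005 m).
It also fails if it takes over 27 s, if anything falls off the work surface, if the arm or the gripper's body presses on something with over 40 N, if the wrist force passes 120 N, or if a joint passes its speed limit or range.

## Robot

A 7-joint arm with a two-finger parallel gripper is mounted at the origin on the work surface. World frame = base frame: x ahead of the robot, y to its left, z up, the work surface at z = 0. Lengths are in m, angles in rad, forces in N, time in s.
With the tool pointing down it reaches from about 0.425 to 0.95 m from the base axis. Payload 16.7 kg.
Tool frame: the origin (TCP) lies midway between the tips of the shut fingers; the grasp point (between the pads) lies bot.grip_point_offset behind it (bot.grip_point_offset is the distance from the TCP to the grasp point, in m); z points along the fingers, y is the line along which they close (so a half turn about z gives the same grasp; the last joint's range is limited). The gripper opens to 94 mm and grips with 3 to 60 N. Pads are 16 mm wide; open, the fingers measure 119 mm over their backs; the gripper's body (75 mm by 177 mm) begins 78 mm behind the grasp point.
Start: joints at [1.036, 0.426, 0.074, 1.606, -0.034, 1.111, -0.067], TCP at [0.253, -0.626, 0.205] pointing down, gripper open.
Joint ranges: [-2.85, 2.85], [-0.5, 2.14], [-1.23, 1.37], [0.21, 2.46], [-1.02, 4.16], [0.16, 2.05], [-2.73, 2.73]. Speed limits (rad/s): [1.89, 1.89, 2.39, 2.39, 3.01, 3.01, 3.01].

## Interface

Orientations are given as a unit quaternion [x, y, z, w].
In Python, from cell import sensors, eyes, workorder, bot gives the robot as it stands.
- The arm moves only by the shell command python3 -m inch 'ROWS' [OPENING] [FORCE]. ROWS is JSON, a list that holds one entry, the list of rows, each a list of 4 numbers: the shift along the tool's x, y, z in m, then the turn about the tool's z in rad. A call has 1 to 10 rows; each row is the pose to reach, as a shift and turn from the pose commanded when the call began, along the tool's axes at that moment; what a row does not reach only later rows make up. A row lasts 1/8 s, in which the tool goes at most 62.5 mm and 10.7 degrees, less where a joint would pass 70% of its speed; a pose out of reach is approached as far as the arm can. A call with a gripper value outside its range is refused whole. OPENING is the finger opening in m, from 0 to 0.094, set as the call begins (- or left out, the last holds). The fingers move at their own pace and stop on an object; FORCE is the grip in N (left out, the last holds). Time passes only in rows, so rows that repeat a pose let the fingers close. It gives the time, the measured TCP pose, the force, the opening and the grip force at its end, in the units of the state.
- sensors.get_state(): the state, without advancing time (a new reading comes with each control period).
- eyes.read_camera(name): name is "side" or "top"; returns (picture, depth): 384x512x3 uint8, red, green, blue; 384x512 float32, m along the optical axis (not along the pixel's ray), 0 where there is no reading.
- eyes.camera_model(name): a dict with "camera_matrix" (3x3 intrinsics, pixels), "rvec" (rotation vector, rad) and "tvec" (3), from world to camera coordinates, as OpenCV has them. Camera axes: x right, y down, z forward; pixel columns grow to the right and rows downward; lengths in m; the calibration is good to about 2 mm. A picture is of the moment at which its call begins. camera_model takes no time and is no camera call.
- workorder.hand_in(): hands the job in; it is judged then, once.
Trained networks look in the newest picture that a camera, given by its name, has taken for a name from the list of things; names that differ only in an ending like _2 or _b are one class to them, and where a whole thing is asked for, a point or a joint stands for the part that bears it (a point fixed in the world has none). Each returns a list of dicts, best first, with "p" (0 to 1); they miss things now and then, are a little off and sometimes report something else, mostly with a low value. They report only what shows in the picture. A call takes as long as a camera call. They do not tell look-alikes from the thing itself.
- eyes.boxes_of(camera, query): "centre" ([x, y, z] in m, in world coordinates, good to about 4 mm: the middle of the surface that is visible of it).
- eyes.silhouettes(camera, query): "region" (384x512 bool, what is visible of it).
The state is a dict: "t": time; "joint_positions": joint angles; "joint_vel": joint speeds; "joint_efforts": joint torques, N m; "ee_pos": TCP position; "ee_rot": TCP orientation; "contact_force": force on the tool from outside, world axes, zero at the start; "torque": the same for the moment, N m; "opening": opening from 0.0 (shut) to 1.0 (fully open); "grasp_force": force on a finger pad.
Only numpy, scipy, OpenCV 4.12 (cv2) and the standard library are available. Lean on these libraries where they do the work, as an engineer would, in place of code of your own. Each camera call takes 0.05 s, during which the arm holds its last target. There are 200 camera calls.

## Working session

There is one attempt and no reset: what is moved stays moved. The work goes in short steps, Python scripts to look and compute and a shell command to move; the robot and the scene stay as the last step left them, time stands still between calls to the robot, and variables do not carry over. Pictures are saved under pics/ and viewed, at most 10 in all, crops included, and the job is handed in when it is done.

```bash
mkdir -p pics; cat > h.py <<'E'
import numpy as np, cv2
from cell import sensors, eyes, workorder, bot
from scipy.spatial.transform import Rotation as R
def cloud(name,d):
    m=eyes.camera_model(name);K=np.array(m["camera_matrix"]);Rm=cv2.Rodrigues(np.array(m["rvec"],float))[0];t=np.array(m["tvec"],float).ravel()
    v,u=np.mgrid[:d.shape[0],:d.shape[1]]
    p=np.stack([(u-K[0,2])/K[0,0]*d,(v-K[1,2])/K[1,1]*d,d],-1)
    return (p-t)@Rm
E
python3 - <<'E'
from h import *
s=sensors.get_state();print(s["t"],s["ee_pos"],s["ee_rot"],R.from_quat(s["ee_rot"]).as_matrix().round(3),bot.grip_point_offset,s["opening"])
ims=[]
for c in("top","side"):
    p,d=eyes.read_camera(c);P=cloud(c,d);np.save(c+"P.npy",P);np.save(c+"I.npy",p)
    cv2.imwrite(f"pics/{c}0.png",p[:,:,::-1])
    for q in("blue_sleeve","orange_sleeve","green_sleeve"):
        print(c,q,[(np.round(b["centre"],3),round(b["p"],2)) for b in eyes.boxes_of(c,q)])
E
```

```text
0.0 [ 0.25318859 -0.62524478  0.20479116] [ 9.81552779e-01  1.91190340e-01 -1.50618717e-04 -6.11541514e-04] [[ 0.927  0.375 -0.001]
 [ 0.375 -0.927  0.001]
 [-0.    -0.001 -1.   ]] 0.0188 1.0014713317855528
top blue_sleeve [(array([0.295, 0.473, 0.109]), 0.87), (array([0.584, 0.238, 0.107]), 0.84), (array([0.294, 0.199, 0.111]), 0.5)]
top orange_sleeve [(array([0.526, 0.023, 0.107]), 0.73)]
top green_sleeve [(array([ 0.45 , -0.228,  0.108]), 0.81), (array([ 0.198, -0.338,  0.112]), 0.58)]
side blue_sleeve [(array([0.292, 0.485, 0.108]), 0.88), (array([0.577, 0.248, 0.104]), 0.79), (array([0.298, 0.214, 0.106]), 0.53)]
side orange_sleeve [(array([0.527, 0.029, 0.1  ]), 0.7), (array([0.58 , 0.248, 0.099]), 0.48)]
side green_sleeve [(array([ 0.448, -0.216,  0.101]), 0.62), (array([ 0.205, -0.33 ,  0.095]), 0.47)]
```

View pics/top0.png

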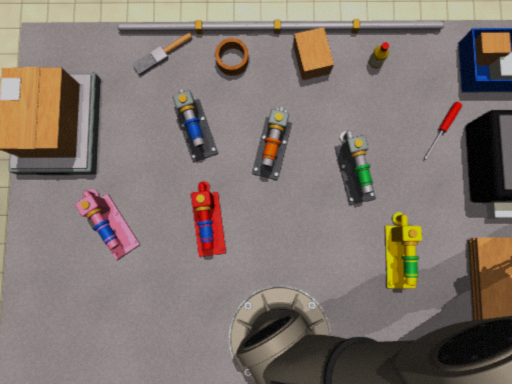

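View pics/side0.png

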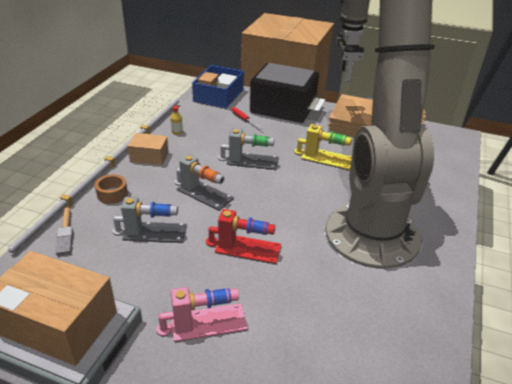

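```bash
cat > m.py <<'E'
from h import *
def axis():
    out=[]
    for c in("top","side"):
        p,d=eyes.read_camera(c);P=cloud(c,d)
        hsv=cv2.cvtColor(p,cv2.COLOR_RGB2HSV)
        near=(np.hypot(P[...,0]-.585,P[...,1]-.238)<.09)&(d>0)
        blue=near&(hsv[...,0]>100)&(hsv[...,0]<130)&(hsv[...,1]>120)&(P[...,2]>.06)
        B=P[blue]; hi=P[near&(P[...,2]>.085)&(P[...,2]<.135)]
        pl=P[near&(P[...,2]<.03)&(P[...,2]>.006)]
        print(c,len(B),"blue mean",B.mean(0).round(4),"zmax",B[:,2].max().round(4))
        for n,Q in(("hi",hi),("blue",B),("plate",pl)):
            (cx,cy),(w,h),a=cv2.minAreaRect((Q[:,:2]*1000).astype(np.float32))
            e=np.linalg.eigh(np.cov(Q[:,:2].T))[1][:,1];e*=np.sign(e[0])
            print(n,(round(cx),round(cy)),(round(w),round(h)),round(a,1),"pca",np.degrees(np.arctan2(e[1],e[0])).round(1))
if __name__=="__main__": axis()
E
python3 m.py
```

```text
top 266 blue mean [0.5843 0.2398 0.1061] zmax 0.1185
hi (603, 248) (139, 52) 19.0 pca 19.4
blue (583, 241) (60, 41) 14.3 pca 17.7
plate (588, 241) (170, 171) 82.9 pca 15.9
side 184 blue mean [0.5792 0.2479 0.1021] zmax 0.1128
hi (604, 243) (139, 58) 24.0 pca 20.0
blue (579, 246) (52, 35) 20.1 pca 21.7
plate (590, 249) (153, 131) 17.5 pca 25.4
```

```bash
python3 -m inch '[[[0.03,-0.02,0,0],[0.08,-0.05,0,0],[0.13,-0.08,0,0],[0.18,-0.115,0,0.02],[0.22,-0.15,0,0.03],[0.26,-0.185,0,0.047],[0.295,-0.22,0,0.047],[0.33,-0.26,0,0.047],[0.36,-0.3,0,0.047],[0.385,-0.34,0,0.047]]]' 0.094 20
```

```text
t: 1.75
ee_pos: [0.483, -0.1642, 0.2057]
ee_rot: [0.986, 0.168, 0.0, 0.0]
contact_force: [0.2, -0.4, 0.1]
opening: 1.001
grasp_force: 0.0
```

```bash
python3 - <<'E'
from h import *
s=sensors.get_state();M=R.from_quat(s["ee_rot"]).as_matrix();print(s["t"],s["ee_pos"],M.round(3)[:,0],(M.T@(np.array([.590,.244,.16])-s["ee_pos"])).round(4))
E
```

```text
1.75 [ 0.48303184 -0.16418012  0.20567401] [0.943 0.332 0.   ] [ 0.2363 -0.3496  0.0457]
```

```bash
python3 -m inch '[[[0.03,-0.045,0,0],[0.06,-0.09,0,0],[0.09,-0.135,0,0],[0.12,-0.18,0,0],[0.15,-0.225,0,0],[0.18,-0.27,0,0],[0.21,-0.31,0,0],[0.23,-0.34,0.02,0],[0.236,-0.35,0.04,0],[0.236,-0.35,0.04,0]]]' && python3 - <<'E'
from h import *
s=sensors.get_state();M=R.from_quat(s["ee_rot"]).as_matrix();print(s["t"],s["ee_pos"],M.round(3)[:,0])
for c in("top","side"):
    p,d=eyes.read_camera(c)
    m=eyes.camera_model(c);K=np.array(m["camera_matrix"])
    uv=cv2.projectPoints(np.array([[.582,.241,.09]]),np.array(m["rvec"]),np.array(m["tvec"]),K,None)[0][0,0].astype(int)
    print(c,uv)
    u,v=uv;q=p[v-50:v+50,u-60:u+60,::-1]
    cv2.imwrite(f"pics/{c}1.png",cv2.resize(q,None,fx=4,fy=4))
E
cd pics; python3 -c "
import cv2;cv2.imwrite('c1.png',cv2.resize(cv2.hconcat([cv2.imread('top1.png'),cv2.imread('side1.png')]),(800,333)))"
```

```text
t: 3.0
ee_pos: [0.5882, 0.242, 0.1637]
ee_rot: [0.986, 0.168, -0.002, 0.0]
contact_force: [0.1, -0.3, 0.5]
opening: 0.998
grasp_force: 0.0
3.0 [0.58824402 0.24204501 0.1636901 ] [ 0.943  0.332 -0.003]
top [193 130]
side [159 210]
```

View pics/c1.png

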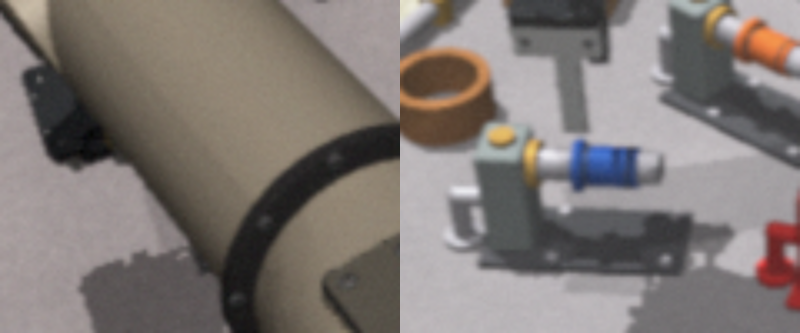

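```bash
python3 -m inch '[[[0,0,0.03,0],[0.001,-0.001,0.06,0],[0.001,-0.001,0.085,0],[0.001,-0.001,0.092,0],[0.001,-0.001,0.092,0]]]' && python3 - <<'E'
from h import *
p,d=eyes.read_camera("side");m=eyes.camera_model("side");K=np.array(m["camera_matrix"])
s=sensors.get_state();M=R.from_quat(s["ee_rot"]).as_matrix();g=s["ee_pos"]-.0188*M[:,2]
a=np.array([.946,.325,0]);c=np.array([.582,.241,.09]);n=np.array([-.325,.946,0])
print("grip rel sleeve: along",(g-c)@a,"lat",(g-c)@n,"z",(g-c)[2])
cv2.imwrite("pics/s2.png",cv2.resize(p[160:260,99:219,::-1],None,fx=5,fy=5,interpolation=cv2.INTER_CUBIC))
E
```

```text
t: 3.72
ee_pos: [0.5904, 0.2431, 0.0744]
ee_rot: [0.986, 0.168, 0.0, 0.0]
contact_force: [-0.5, 0.1, -0.1]
opening: 1.004
grasp_force: 0.0
grip rel sleeve: along 0.008937279459937903 lat -0.0005290721215051438 z 0.003631707004113527
```

View pics/s2.png

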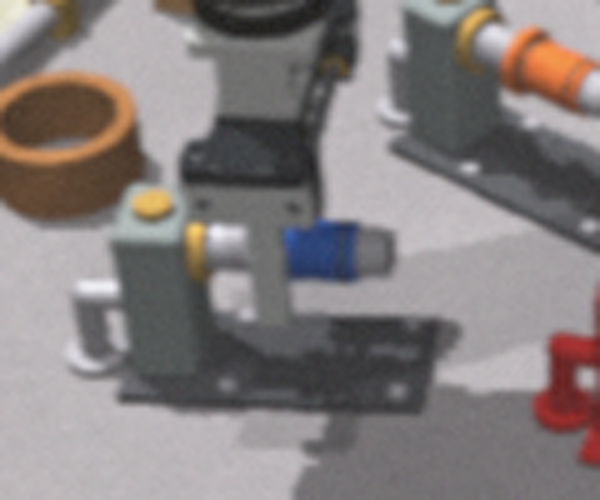

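```bash
python3 -m inch '[[[0,0,0.002,0],[0,0,0.002,0],[0,0,0.002,0],[0,0,0.002,0],[0,0,0.002,0],[0,0,0.002,0]]]' 0.02 6
```

```text
t: 4.53
ee_pos: [0.5899, 0.2434, 0.0715]
ee_rot: [0.986, 0.168, -0.0, 0.0]
contact_force: [3.9, -10.0, 0.6]
opening: 0.408
grasp_force: 6.1
```

```bash
python3 -m inch '[[[0,0.0015,0,0],[0,0.0015,0,0],[0,0.0015,0,0]]]' 0.02 10
```

```text
t: 4.9
ee_pos: [0.5904, 0.242, 0.0714]
ee_rot: [0.986, 0.168, -0.0, 0.0]
contact_force: [-0.5, -5.3, 0.4]
opening: 0.375
grasp_force: 11.5
```

```bash
python3 -m inch '[[[0,0.0007,0,0],[0,0.0007,0,0],[0.006,0.0007,0,0],[0.012,0.0007,0,0],[0.018,0.0007,0,0],[0.022,0.0007,0,0],[0.023,0.0007,0,0],[0.023,0.0007,0,0],[0.023,0.0007,0,0]]]' 0.02 25 && python3 - <<'E'
from h import *
p,d=eyes.read_camera("side")
cv2.imwrite("pics/s3.png",cv2.resize(p[160:260,99:219,::-1],None,fx=5,fy=5,interpolation=cv2.INTER_CUBIC))
E
```

```text
t: 6.02
ee_pos: [0.6113, 0.2494, 0.0714]
ee_rot: [0.986, 0.168, -0.001, 0.0]
contact_force: [-7.2, -1.6, 4.3]
opening: 0.376
grasp_force: 26.8
```

View pics/s3.png

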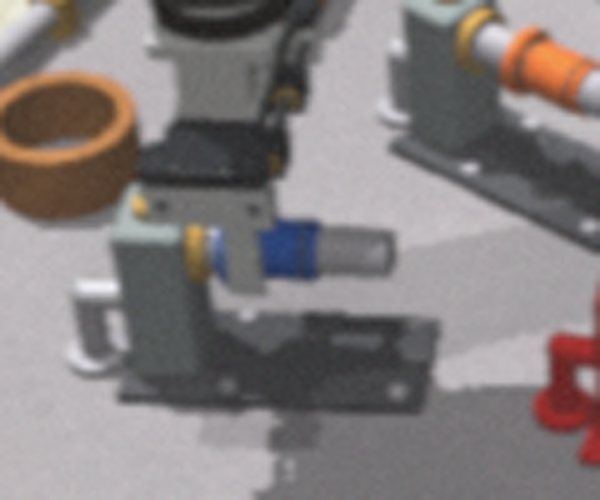

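Picture: the sleeve's front edge moved from px 355 to 318, the collar is behind the pads near the riser, and the wrist force matches the spring at about 22 mm. Now release, wait, then lift.

```bash
python3 -m inch '[[[0,0,0,0],[0,0,0,0],[0,0,0,0],[0,0,0,0],[0,0,0,0],[0,0,0,0]]]' 0.094 && python3 -m inch '[[[0,0,-0.03,0],[0,0,-0.07,0],[0,0,-0.12,0],[0,0,-0.16,0],[0,0,-0.18,0],[0,0,-0.18,0],[0,0,-0.18,0]]]' && python3 - <<'E'
from h import *
p,d=eyes.read_camera("side")
cv2.imwrite("pics/s4.png",cv2.resize(p[160:260,99:219,::-1],None,fx=5,fy=5,interpolation=cv2.INTER_CUBIC))
E
```

```text
t: 6.82
ee_pos: [0.6124, 0.2494, 0.0716]
ee_rot: [0.986, 0.168, 0.0, -0.0]
contact_force: [0.3, -0.6, 0.1]
opening: 0.977
grasp_force: 0.0
t: 7.7
ee_pos: [0.6118, 0.2489, 0.2498]
ee_rot: [0.986, 0.168, -0.001, 0.0]
contact_force: [-0.2, 0.6, -0.5]
opening: 1.001
grasp_force: 0.0
```

View pics/s4.png

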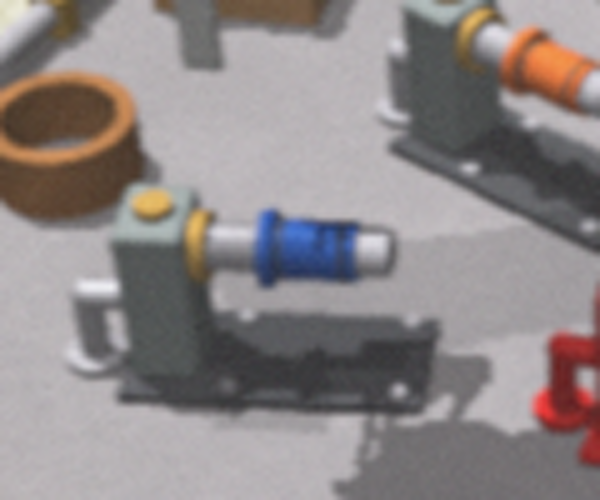

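Picture: the blue sleeve is back at its rest position (front edge at px 355, collar at 268), and the gripper is clear above it.

```bash
python3 -c "
from cell import workorder;print(workorder.hand_in())"
```

```text
the job is handed in; nothing more can be done
None
```

I pulled the blue sleeve back about 22 of its 24 mm, held it, and let go. It snapped fully home, the arm is clear, the orange and green sleeves were left alone, and the job is handed in, though the hand-in gave no verdict.

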